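# Put the multimeter away in its lidded steel case

### The arm

A 6-joint arm with a two-finger parallel gripper is mounted at the origin on the work surface. World frame = base frame: x ahead of the robot, y to its left, z up, the work surface at z = 0. Lengths are in m, angles in rad, forces in N, time in s.
With the tool pointing down it reaches from about 0.325 to 0.875 m from the base axis. Payload 4.4 kg.
Tool frame: the origin (TCP) lies on the front face of the gripper's body, between the roots of the fingers; the fingertips stand 73 mm ahead of it and the grasp point (between the pads) lies 54 mm ahead of it; y points along the fingers, x is the direction in which the jaws open and shut, and the axes are right-handed (so a half turn about y gives the same grasp; the last joint's range is limited). The gripper opens to 85 mm and grips with 20 to 120 N. Pads are 22 mm wide; open, the fingers measure 114 mm over their backs; the gripper's body (76 mm by 85 mm) begins 54 mm behind the grasp point. The pads swing forward as they close: fully open they stand 13 mm farther back than shut.
Start: joints at [-1.308, 0.207, 1.542, -0, 1.393, -0.15], TCP at [0.231, -0.527, 0.304] pointing down, gripper open.
Joint ranges: [-2.73, 2.73], [-0.86, 2.22], [0.23, 2.46], [-1.11, 4.25], [0.08, 2.63], [-2.82, 2.82]. Speed limits (rad/s): [2.79, 2.79, 3.14, 3.14, 3.14, 3.14].

### API

Orientations are given as a rotation vector (axis times angle).
In Python, from bench import telemetry, vision, arm, nets gives the robot as it stands.
- The arm moves only by the tool drive_tool, never from a script. Its argument "commands" is a list of rows, each an object of numbers: "tx", "ty", "tz": the shift along the tool's x, y, z in cm; "rx", "ry", "rz": the turn, a rotation vector about the tool's x, y, z in rad. A call has 1 to 12 rows; each row shifts and turns the commanded pose from where the row before left it, along the tool's axes as they then stand; what a row does not reach is not made up. A row lasts 1/12 s, in which the tool goes at most 41.7 mm and 7.16 degrees, less where a joint would pass 70% of its speed; a pose out of reach is approached as far as the arm can. A call is refused whole if a number of a shift passes 4.17 or a number of a turn 0.125, either way. A call with a gripper value outside its range is refused whole. "fingers" is the finger opening in cm, from 0 to 8.54, set as the call begins (left out, the last holds). The fingers move at their own pace and stop on an object; "newtons" is the grip in N (left out, the last holds). Time passes only in rows, so rows that do not move let the fingers close. It gives the time, the measured TCP pose, the force and the opening at its end, in the units of the state.
- telemetry.get_state(): the state, without advancing time (a new reading comes with each control period).
- vision.grab_frame(name): name is "scene" or "side" or "wrist"; returns a dict with "pixels" (420x560x3 uint8, blue, green, red), "intrinsics" (3x3 intrinsics, pixels), "world_from_camera" (4x4, takes a point from camera to world coordinates); the wrist camera has in their place "tool_from_camera" (4x4, takes a point from camera to tool coordinates, whose origin is the TCP and whose axes are the tool frame's). Camera axes: x right, y down, z forward; pixel columns grow to the right and rows downward; lengths in m; the calibration is good to about 2 mm. A picture is of the moment at which its call begins: read the wrist's pose just before it. There is no depth.
- arm.sign_off(): hands the job in, once; it reports no verdict.
Trained networks look in the newest picture that a camera, given by its name, has taken for a name from the list of things; names that differ only in an ending like _2 or _b are one class to them, and where a whole thing is asked for, a point or a joint stands for the part that bears it (a point fixed in the world has none). Each returns a list of dicts, best first, with "score" (0 to 1); they miss things now and then, are a little off and sometimes report something else, mostly with a low value. They report only what shows in the picture. A call takes as long as a camera call. They do not tell look-alikes from the thing itself.
- nets.silhouettes(name, camera): "mask" (420x560 bool, what is visible of it) and "extent" ([centre column, centre row, width, height] in pixels, round what is visible of it).
- nets.pinpoint(name, camera): "uv" ([column, row] in pixels: a listed point, or the origin of a listed thing).
The state is a dict: "t": time; "joint_pos": joint angles; "qd": joint speeds; "effort": joint torques, N m; "eef_pos": TCP position; "ee_rot": TCP orientation; "force": force on the tool from outside, world axes, zero at the start; "torque": the same for the moment, N m; "finger_gap": opening from 0.0 (shut) to 1.0 (fully open).
Only numpy, scipy, OpenCV 4.12 (cv2) and the standard library are available. Lean on these libraries where they do the work, as an engineer would, in place of code of your own. Each camera call takes 0.05 s, during which the arm holds its last target. There are 200 camera calls.

### The job

Put the multimeter away: take the lid off the steel case and lay it knob up on the blue mat, lay the meter flat and face up on the floor of the case, then put the lid back so that it sits flush all round. Set things down gently instead of dropping them, and leave the other things on the bench where they are.

Things in the scene. Friction and masses are not known exactly. Their poses are not given: they have to be found in the camera images.
- case: open-topped rectangular stainless steel case, fixed to the bench; outside 178 (x) x 134 (y) x 60 mm tall, walls 4 mm, so 170 x 126 mm inside; inner floor (grey lining) 8 mm above its underside. Origin: centre of the underside; x along its length, z up.
- lid: loose steel lid, 0.3 kg, on the case at first. Origin: underside centre of a solid block 163 (x) x 119 (y) x 12 mm that enters the case (3.5 mm play, rounded edges); on it a plate 186 x 142 mm, 12 to 16 mm above origin; black knob in the middle, head 46 (x) x 24 (y) mm, 32 to 56 mm above origin, on a narrower neck. Seated: plate on rim, origin 48 mm above the case origin, either way round.
- meter: olive-green handheld multimeter lying on the bench face up (green screen, black dial with white pointer), about 0.26 kg, 130 (x) x 52 (y) x 34 mm, sides upright; the dial stands 5 mm above its face. Origin: centre of the underside; x along its length towards the screen, z out of its face (up). It fits flat in the case only lengthways, either way round.
- mat: flat blue mat fixed to the bench, 210 (x) x 160 (y) x 3 mm thick, the place to lay the lid. Origin: centre of the underside; its top is 3 mm above it.
- screwdriver: bystander: screwdriver with a red handle, 200 mm long, 26 mm thick, lying along its x axis; origin under its middle
- spanner: bystander: steel spanner, 160 mm long, lying along its x axis; origin under its middle
- glue: bystander: white bottle, 54 mm in diameter, 140 mm tall; origin at the centre of its underside
- bulb: bystander: white light bulb standing on its cap, 60 mm in diameter, 98 mm tall; origin at the centre of its underside
- jar: bystander: amber jar, 54 mm in diameter, 75 mm tall; origin at the centre of its underside
- cup: bystander: blue mug, 72 mm in diameter, 85 mm tall, handle at its +y; origin at the centre of its underside
Things that resemble listed ones, but are neither listed nor needed, are in the scene too. Leave any orange look-alike of the lid alone.

How it is judged:
By the outcome, as a careful person would: the job done as asked, in the order asked, and still so for the second after the job is handed in, with the robot touching nothing.
It also fails if it takes over 70 s, if anything falls off the work surface, if the arm or the gripper's body presses on something with over 40 N, if the wrist force passes 120 N, or if a joint passes its speed limit or range.

## Working session

There is one attempt and no reset: what is moved stays moved. The work goes in short steps, Python scripts to look and compute and a tool call to move; the robot and the scene stay as the last step left them, time stands still between calls to the robot, and variables do not carry over. Pictures are saved under pics/ and viewed, about 8 in all and at most 12, crops included, and the job is handed in when it is done.

Besides the shell and the picture viewer there is one more tool, called after "Call:" as a command line: name --argument value ..., lists and objects as JSON in quotes. drive_tool: Moves the arm, as the interface text tells. Its arguments: {"type":"object","properties":{"commands":{"type":"array","items":{"type":"object","properties":{"tx":{"type":"number"},"ty":{"type":"number"},"tz":{"type":"number"},"rx":{"type":"number"},"ry":{"type":"number"},"rz":{"type":"number"}}}},"fingers":{"type":"number"},"newtons":{"type":"number"}},"required":["commands"]}

```bash
mkdir -p pics
cat > h.py <<'E'
import numpy as np, cv2
from scipy.spatial.transform import Rotation as R
from bench import telemetry, vision, arm, nets
def st(): return telemetry.get_state()
def Tt(s):
    T=np.eye(4);T[:3,:3]=R.from_rotvec(s["ee_rot"]).as_matrix();T[:3,3]=s["eef_pos"];return T
def grab(n,save=None):
    s=st();f=vision.grab_frame(n)
    T=f["world_from_camera"] if n!="wrist" else Tt(s)@np.array(f["tool_from_camera"])
    K=np.array(f["intrinsics"])
    if save: cv2.imwrite("pics/"+save,f["pixels"])
    return f["pixels"],K,np.array(T)
def ray(K,T,uv,z):
    d=T[:3,:3]@np.linalg.solve(K,[uv[0],uv[1],1]);o=T[:3,3]
    return o+d*(z-o[2])/d[2]
def proj(K,T,p):
    c=np.linalg.inv(T)@np.append(p,1);q=K@c[:3];return q[:2]/q[2]
E
python3 - <<'E'
from h import *
s=st();print({k:np.round(v,3) for k,v in s.items()})
print(np.round(Tt(s),3))
for c in("scene","side"):
    im,K,T=grab(c,c+"0.png");print(c,np.round(T[:3,3],3),np.round(K[0,0]))
    for n,z in(("case",0),("lid",.048),("meter",0),("mat",0.003),("screwdriver",0),("spanner",0),("glue",0),("bulb",0),("jar",0),("cup",0)):
        for d in nets.pinpoint(n,c)[:3]: print(n,round(d["score"],2),np.round(d["uv"]),np.round(ray(K,T,d["uv"],z),3))
a=cv2.imread("pics/scene0.png");b=cv2.imread("pics/side0.png")
E
```

```text
{'t': np.float64(0.0), 'joint_pos': array([-1.309,  0.207,  1.543, -0.   ,  1.394, -0.15 ]), 'qd': array([-0.   , -0.   , -0.001, -0.001,  0.   ,  0.   ]), 'effort': array([-1.0000e-03, -3.8304e+01, -2.9160e+01, -0.0000e+00,  1.0000e-02,
       -0.0000e+00]), 'eef_pos': array([ 0.23 , -0.526,  0.303]), 'ee_rot': array([-1.375,  0.901, -0.898]), 'force': array([-0.032, -0.643, -0.146]), 'torque': array([ 0.04 , -0.   ,  0.053]), 'finger_gap': np.float64(0.997)}
[[ 0.401 -0.001  0.916  0.23 ]
 [-0.916  0.002  0.401 -0.526]
 [-0.002 -1.     0.     0.303]
 [ 0.     0.     0.     1.   ]]
scene [1.258 0.363 0.673] 404.0
case 0.66 [194. 206.] [ 0.531 -0.294  0.   ]
lid 0.8 [190. 190.] [ 0.525 -0.305  0.048]
lid 0.64 [228. 160.] [ 0.325 -0.312  0.048]
lid 0.57 [288. 229.] [0.549 0.017 0.048]
meter 0.91 [409. 281.] [0.528 0.323 0.   ]
mat 0.65 [288. 228.] [ 0.491 -0.009  0.003]
screwdriver 0.88 [345. 252.] [0.507 0.157 0.   ]
spanner 0.89 [239. 218.] [ 0.515 -0.151  0.   ]
glue 0.58 [311. 312.] [0.722 0.162 0.   ]
glue 0.46 [266. 192.] [ 0.365 -0.151  0.   ]
bulb 0.78 [194. 258.] [ 0.705 -0.157  0.   ]
jar 0.87 [264. 192.] [ 0.368 -0.155  0.   ]
jar 0.7 [195. 208.] [ 0.535 -0.286  0.   ]
cup 0.78 [236. 298.] [0.765 0.001 0.   ]
side [-0.054  0.759  0.952] 455.0
case 0.58 [310. 170.] [ 0.527 -0.306 -0.   ]
lid 0.82 [311. 158.] [ 0.53  -0.307  0.048]
meter 0.8 [178. 291.] [0.525 0.322 0.   ]
mat 0.64 [265. 222.] [ 0.498 -0.013  0.003]
mat 0.52 [330. 214.] [ 0.362 -0.157  0.003]
screwdriver 0.64 [222. 253.] [0.519 0.155 0.   ]
screwdriver 0.58 [286. 194.] [ 0.519 -0.152  0.   ]
spanner 0.84 [285. 196.] [ 0.517 -0.144  0.   ]
spanner 0.44 [225. 256.] [0.508 0.158 0.   ]
glue 0.87 [174. 216.] [0.726 0.134 0.   ]
glue 0.4 [180. 289.] [0.525 0.314 0.   ]
bulb 0.55 [240. 168.] [ 0.719 -0.168  0.   ]
jar 0.89 [329. 214.] [ 0.367 -0.161  0.   ]
jar 0.49 [264. 220.] [ 0.505 -0.017  0.   ]
cup 0.83 [194. 185.] [ 0.779 -0.008  0.   ]
```

View pics/scene0.png

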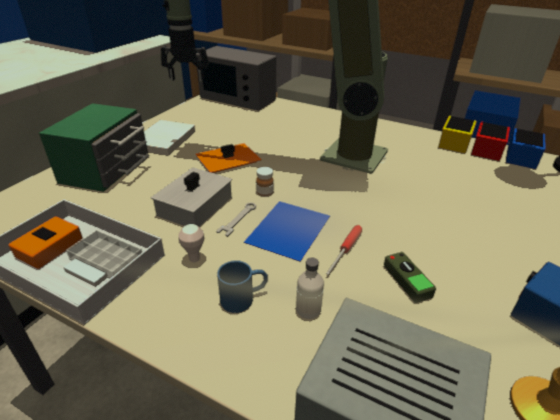

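View pics/side0.png

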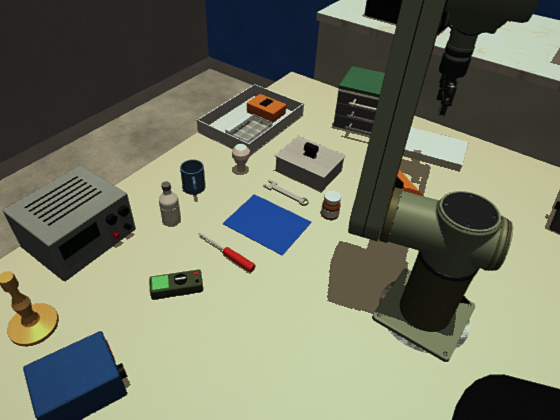

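The scene view shows two lid candidates: the steel one on the case at (190,190) and an orange look-alike at (228,158). There are two meter candidates: the olive one at (409,281) and an orange one in the tray at (45,240). I choose the steel lid and the olive meter. Next I fit poses from the masks and check with a close crop.

```bash
cat >> h.py <<'E'
from scipy.optimize import minimize
def box(L,W,z0,z1): return np.array([[a*L/2,b*W/2,z] for a in(-1,1) for b in(-1,1) for z in(z0,z1)])
def sil(parts,p,K,T):
    m=np.zeros((420,560),np.uint8);Rz=R.from_euler("z",p[2]).as_matrix()
    for b in parts:
        uv=np.array([proj(K,T,Rz@q+[p[0],p[1],0]) for q in b])
        cv2.fillConvexPoly(m,cv2.convexHull((uv*16).astype(np.int32)),1,shift=4)
    return m.astype(bool)
def fit(parts,views,p0):
    def cost(p): return sum(1-(m&s).sum()/max(1,(m|s).sum()) for K,T,m in views for s in[sil(parts,p,K,T)])
    best=min((minimize(cost,[p0[0],p0[1],a],method="Nelder-Mead",options=dict(initial_simplex=np.array([[p0[0],p0[1],a],[p0[0]+.01,p0[1],a],[p0[0],p0[1]+.01,a],[p0[0],p0[1],a+.25]]),maxiter=150)) for a in np.arange(-1.5,1.5,.4)),key=lambda r:r.fun)
    return best.x,best.fun/len(views)
def msk(n,c,uv):
    ds=[d for d in nets.silhouettes(n,c) if np.hypot(*(np.array(d["extent"][:2])-uv))<25]
    return np.array(ds[0]["mask"]) if ds else None
E
python3 - <<'E'
from h import *
V={c:grab(c) for c in("scene","side")}
print(np.round(vision.grab_frame("wrist")["tool_from_camera"],3))
S={"case":([box(.178,.134,0,.06)],(.53,-.3)),"lid":([box(.186,.142,.06,.064),box(.046,.024,.08,.104),box(.016,.016,.064,.08)],(.53,-.306)),
"meter":([box(.13,.052,0,.034)],(.526,.322)),"mat":([box(.21,.16,0,.003)],(.495,-.01)),"orange":([box(.186,.142,.012,.016),box(.046,.024,.032,.056)],(.325,-.31))}
for n,(parts,p0) in S.items():
    vs=[]
    for c in V:
        im,K,T=V[c]; m=msk("lid" if n=="orange" else n,c,proj(K,T,[*p0,.03]))
        if m is not None: vs.append((K,T,m))
    if vs: x,f=fit(parts,vs,p0);print(n,len(vs),np.round(x,3),round(f,3))
a=V["scene"][0][130:240,140:260];b=V["side"][0][240:320,130:230]
cv2.imwrite("pics/crop.png",np.hstack([cv2.resize(a,(390,360),interpolation=2),cv2.resize(b,(400,360),interpolation=2)]))
E
```

```text
[[ 1.    -0.    -0.001  0.   ]
 [ 0.001 -0.311  0.95  -0.069]
 [-0.    -0.95  -0.311  0.079]
 [ 0.     0.     0.     1.   ]]
case 2 [ 0.527 -0.294  0.031] 0.6
lid 2 [ 0.529 -0.296  0.038] 0.063
meter 2 [0.533 0.316 0.843] 0.104
mat 2 [ 0.489 -0.014  0.038] 0.075
orange 1 [ 0.255 -0.364  2.576] 0.057
```

View pics/crop.png

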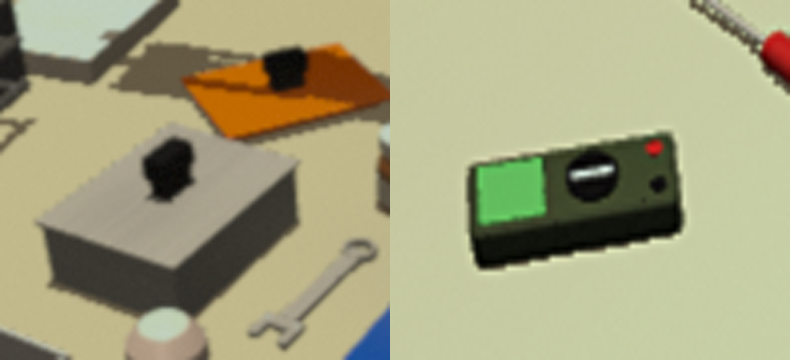

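Left crop: the steel lid sits on the case, knob at about (190,190) in the scene view, and the orange look-alike lies apart. Right crop: the olive meter, face up. The fits for lid, meter and mat are good. Moving above the lid now.

Call:
drive_tool --commands '[{"tx":-0.91,"tz":3.66},{"tx":-0.91,"tz":3.66},{"tx":-0.91,"tz":3.66},{"tx":-0.91,"tz":3.66},{"tx":-0.91,"tz":3.66},{"tx":-0.91,"tz":3.66},{"tx":-0.91,"tz":3.66},{"tx":-0.91,"tz":3.66},{"tx":-0.91,"tz":3.66},{"tx":-0.91,"tz":3.66}]' --fingers 6

```text
invalid input
```

Call:
drive_tool --commands '[{"ry":0.094},{"ry":0.094},{"ry":0.094},{"ry":0.092},{},{}]'

```text
invalid input
```

```bash
cat >> h.py <<'E'
def move(p,head):
    "print shift (cm, present tool axes) and ry to bring TCP to p with tool-x heading"
    T=Tt(st());d=T[:3,:3].T@(np.array(p)-T[:3,3])*100
    h=np.arctan2(T[1,0],T[0,0]);a=-(head-h);a=(a+np.pi)%(2*np.pi)-np.pi
    print("shift cm",np.round(d,2),"ry",round(a,3),"tcp",np.round(T[:3,3],4),"tilt",np.round(T[2,:3],3))
E
python3 - <<'E'
from h import *
s=st()
im,K,T=grab("wrist","w1.png")
m=msk("lid","wrist",proj(K,T,[.529,-.296,.08]))
for d in nets.silhouettes("lid","wrist"):print(d["score"],d["extent"])
if m is not None:
    cv2.imwrite("pics/m1.png",m*255)
    x,f=fit([box(.186,.142,.06,.064),box(.046,.024,.08,.104)],[(K,T,m)],(.529,-.296));print(np.round(x,4),f)
dark=(im.max(2)<45).astype(np.uint8)
n,l,s4,c=cv2.connectedComponentsWithStats(dark)
for i in range(1,n):
    if s4[i,4]>300: print("dark",s4[i],np.round(c[i]),np.round(ray(K,T,c[i],.104),4))
move([.529,-.296,.146],-1.532)
E
```

```text
0.95 [138.7, 101.0, 231.5, 202.0]
dark [  416     0   144   128 11968] [488.  61.] [ 0.3904 -0.625   0.104 ]
dark [  98   72   59   48 1664] [126.  96.] [ 0.2611 -0.3907  0.104 ]
dark [    0   217   560   203 44724] [316. 364.] [ 0.0945 -0.6292  0.104 ]
shift cm [-9.17 15.79 36.58] ry 0.374 tcp [ 0.2307 -0.5267  0.3039] tilt [ 0. -1.  0.]
```

View pics/w1.png

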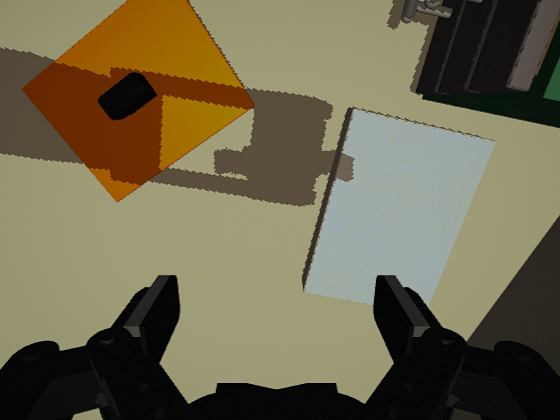

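The moves were refused, so this picture is from the start pose: the orange look-alike at (130,95) and a white board. I'll retry with full rows.

Call:
drive_tool --commands '[{"tx":-0.91,"ty":0,"tz":3.66,"rx":0,"ry":0,"rz":0},{"tx":-0.91,"ty":0,"tz":3.66,"rx":0,"ry":0,"rz":0},{"tx":-0.91,"ty":0,"tz":3.66,"rx":0,"ry":0,"rz":0},{"tx":-0.91,"ty":0,"tz":3.66,"rx":0,"ry":0,"rz":0},{"tx":-0.91,"ty":0,"tz":3.66,"rx":0,"ry":0,"rz":0},{"tx":-0.91,"ty":0,"tz":3.66,"rx":0,"ry":0,"rz":0},{"tx":-0.91,"ty":0,"tz":3.66,"rx":0,"ry":0,"rz":0},{"tx":-0.91,"ty":0,"tz":3.66,"rx":0,"ry":0,"rz":0},{"tx":-0.91,"ty":0,"tz":3.66,"rx":0,"ry":0,"rz":0},{"tx":-0.91,"ty":0,"tz":3.66,"rx":0,"ry":0,"rz":0}]' --fingers 6

```text
t: 2.73
eef_pos: [0.5307, -0.2951, 0.304]
ee_rot: [-1.377, 0.9, -0.9]
force: [0.6, 0.2, -0.8]
finger_gap: 0.696
```

Call:
drive_tool --commands '[{"tx":0,"ty":0,"tz":0,"rx":0,"ry":0.094,"rz":0},{"tx":0,"ty":0,"tz":0,"rx":0,"ry":0.094,"rz":0},{"tx":0,"ty":0,"tz":0,"rx":0,"ry":0.094,"rz":0},{"tx":0,"ty":0,"tz":0,"rx":0,"ry":0.092,"rz":0},{"tx":0,"ty":0,"tz":0,"rx":0,"ry":0,"rz":0},{"tx":0,"ty":0,"tz":0,"rx":0,"ry":0,"rz":0}]'

```text
t: 3.23
eef_pos: [0.5294, -0.2965, 0.3038]
ee_rot: [-1.228, 1.179, -1.179]
force: [0.6, -0.5, -0.2]
finger_gap: 0.706
```

Run:
```python
from h import *
im,K,T=grab("wrist","w2.png")
print("pred",proj(K,T,[.529,-.296,.08]))
m=None
for d in nets.silhouettes("lid","wrist"):
    print(d["score"],d["extent"])
    if m is None:m=np.array(d["mask"])
if m is not None:
    x,f=fit([box(.186,.142,.06,.064),box(.046,.024,.08,.104)],[(K,T,m)],(.529,-.296));print(np.round(x,4),f)
dark=(im.max(2)<45).astype(np.uint8)
n,l,s4,c=cv2.connectedComponentsWithStats(dark)
for i in range(1,n):
    if s4[i,4]>300: print("dark",s4[i],np.round(c[i]),np.round(ray(K,T,c[i],.104),4))
move([.529,-.296,.146],-1.532)
```

```text
pred [275.36356896 194.37783586]
0.73 [277.4, 185.2, 164.4, 196.5]
0.58 [307.4, 350.8, 101.1, 87.6]
[ 0.5264 -0.2957  0.0179] 0.022796352583586588
dark [ 530  119   30  222 3518] [546. 222.] [ 0.5211 -0.5245  0.104 ]
dark [ 261  173   29   56 1506] [275. 200.] [ 0.5305 -0.2954  0.104 ]
dark [    0   266   560   154 39228] [276. 369.] [ 0.3573 -0.304   0.104 ]
shift cm [-0.06 15.79 -0.04] ry 0.002 tcp [ 0.5294 -0.2966  0.3039] tilt [-0. -1.  0.]
```

View pics/w2.png

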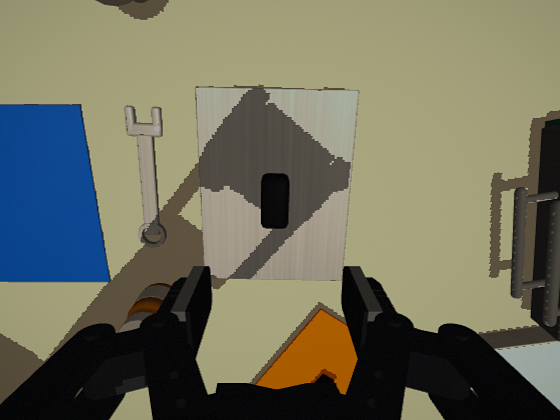

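The wrist view shows the steel lid's plate spanning (196–358, 88–278) with the black knob at (275,200), nearly aligned with the jaws. Descending onto it.

Call:
drive_tool --commands '[{"tx":-0.1,"ty":0,"tz":0,"rx":0,"ry":0.017,"rz":0},{"tx":0,"ty":3.0,"tz":0,"rx":0,"ry":0,"rz":0},{"tx":0,"ty":3.0,"tz":0,"rx":0,"ry":0,"rz":0},{"tx":0,"ty":3.0,"tz":0,"rx":0,"ry":0,"rz":0},{"tx":0,"ty":3.0,"tz":0,"rx":0,"ry":0,"rz":0},{"tx":0,"ty":2.0,"tz":0,"rx":0,"ry":0,"rz":0},{"tx":0,"ty":1.0,"tz":0,"rx":0,"ry":0,"rz":0},{"tx":0,"ty":0.8,"tz":0,"rx":0,"ry":0,"rz":0},{"tx":0,"ty":0,"tz":0,"rx":0,"ry":0,"rz":0},{"tx":0,"ty":0,"tz":0,"rx":0,"ry":0,"rz":0}]'

```text
t: 4.17
eef_pos: [0.53, -0.296, 0.1469]
ee_rot: [-1.219, 1.192, -1.195]
force: [0.9, 0.1, 0.4]
finger_gap: 0.701
```

Call:
drive_tool --commands '[{"tx":0,"ty":0,"tz":0,"rx":0,"ry":0,"rz":0},{"tx":0,"ty":0,"tz":0,"rx":0,"ry":0,"rz":0},{"tx":0,"ty":0,"tz":0,"rx":0,"ry":0,"rz":0},{"tx":0,"ty":0,"tz":0,"rx":0,"ry":0,"rz":0},{"tx":0,"ty":0,"tz":0,"rx":0,"ry":0,"rz":0},{"tx":0,"ty":0,"tz":0,"rx":0,"ry":0,"rz":0},{"tx":0,"ty":0,"tz":0,"rx":0,"ry":0,"rz":0},{"tx":0,"ty":0,"tz":0,"rx":0,"ry":0,"rz":0}]' --fingers 1.8 --newtons 60

```text
t: 4.83
eef_pos: [0.5303, -0.2962, 0.1477]
ee_rot: [-1.219, 1.19, -1.196]
force: [-0.4, 0.4, 6.0]
finger_gap: 0.269
```

Run:
```python
from h import *
s=st();print(np.round(s["force"],2),np.round(s["torque"],3),s["finger_gap"])
move([.489,-.014,.25],-1.532)
```

```text
[-0.41  0.41  6.  ] [0.171 0.029 0.015] 0.2688424314021061
shift cm [-28.28 -10.29  -3.49] ry -0.017 tcp [ 0.5303 -0.2962  0.1477] tilt [ 0.002 -1.     0.003]
```

Call:
drive_tool --commands '[{"tx":0,"ty":-0.3,"tz":0,"rx":0,"ry":0,"rz":0},{"tx":0,"ty":-0.5,"tz":0,"rx":0,"ry":0,"rz":0},{"tx":0,"ty":-0.8,"tz":0,"rx":0,"ry":0,"rz":0},{"tx":0,"ty":-1.2,"tz":0,"rx":0,"ry":0,"rz":0},{"tx":0,"ty":-1.8,"tz":0,"rx":0,"ry":0,"rz":0},{"tx":0,"ty":-2.2,"tz":0,"rx":0,"ry":0,"rz":0},{"tx":0,"ty":-2.0,"tz":0,"rx":0,"ry":0,"rz":0},{"tx":0,"ty":-1.2,"tz":0,"rx":0,"ry":0,"rz":0},{"tx":0,"ty":0,"tz":0,"rx":0,"ry":0,"rz":0}]'

```text
t: 5.58
eef_pos: [0.5311, -0.2967, 0.2505]
ee_rot: [-1.218, 1.186, -1.2]
force: [0.2, -0.6, -2.0]
finger_gap: 0.273
```

Call:
drive_tool --commands '[{"tx":-1.5,"ty":0,"tz":-0.2,"rx":0,"ry":0,"rz":0},{"tx":-2.5,"ty":0,"tz":-0.3,"rx":0,"ry":0,"rz":0},{"tx":-3.0,"ty":0,"tz":-0.4,"rx":0,"ry":0,"rz":0},{"tx":-3.2,"ty":0,"tz":-0.4,"rx":0,"ry":0,"rz":0},{"tx":-3.2,"ty":0,"tz":-0.4,"rx":0,"ry":0,"rz":0},{"tx":-3.2,"ty":0,"tz":-0.4,"rx":0,"ry":0,"rz":0},{"tx":-3.2,"ty":0,"tz":-0.4,"rx":0,"ry":0,"rz":0},{"tx":-3.2,"ty":0,"tz":-0.4,"rx":0,"ry":0,"rz":0},{"tx":-2.8,"ty":0,"tz":-0.3,"rx":0,"ry":0,"rz":0},{"tx":-1.6,"ty":0,"tz":-0.2,"rx":0,"ry":0,"rz":0},{"tx":-0.9,"ty":0,"tz":-0.1,"rx":0,"ry":0,"rz":0},{"tx":0,"ty":0,"tz":0,"rx":0,"ry":0,"rz":0}]'

```text
t: 6.58
eef_pos: [0.4867, -0.0112, 0.2445]
ee_rot: [-1.222, 1.194, -1.189]
force: [-0.2, -0.4, -3.5]
finger_gap: 0.271
```

Run:
```python
from h import *
s=st();print(np.round(s["force"],2),np.round(s["torque"],3),s["finger_gap"])
a=grab("scene")[0][150:300,130:430];grab("wrist","w3.png");b=cv2.imread("pics/w3.png")
cv2.imwrite("pics/c3.png",np.vstack([cv2.resize(a,(560,280)),cv2.resize(b,(427,320)) if 0 else b[:320]]))
move([.489,-.014,.1026],-1.532)
```

```text
[-0.22 -0.39 -3.51] [ 0.016  0.002 -0.048] 0.27052426397728707
shift cm [ 0.05 14.26  0.13] ry -0.016 tcp [ 0.4879 -0.0135  0.2452] tilt [ 0.    -1.    -0.001]
```

View pics/c3.png

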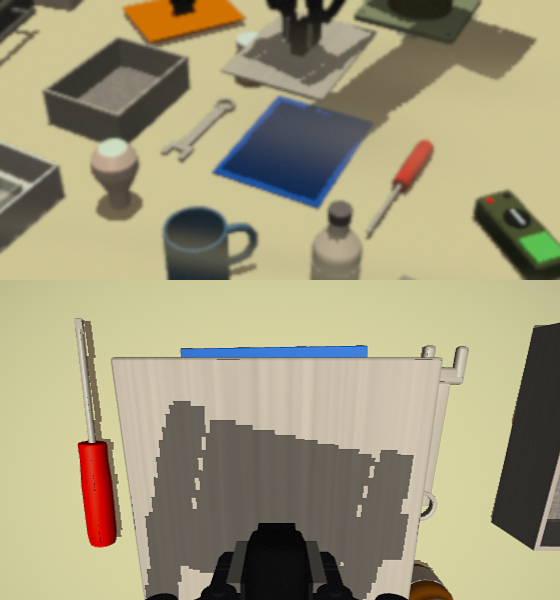

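The case is open and the lid hangs level from the gripper above the blue mat. Its plate is centred between the screwdriver and spanner. Lowering.

Call:
drive_tool --commands '[{"tx":0,"ty":1.5,"tz":0.1,"rx":0,"ry":0,"rz":0},{"tx":0,"ty":2.5,"tz":0,"rx":0,"ry":0,"rz":0},{"tx":0,"ty":2.8,"tz":0,"rx":0,"ry":0,"rz":0},{"tx":0,"ty":2.8,"tz":0,"rx":0,"ry":0,"rz":0},{"tx":0,"ty":1.8,"tz":0,"rx":0,"ry":0,"rz":0},{"tx":0,"ty":1.0,"tz":0,"rx":0,"ry":0,"rz":0},{"tx":0,"ty":0.7,"tz":0,"rx":0,"ry":0,"rz":0},{"tx":0,"ty":0.4,"tz":0,"rx":0,"ry":0,"rz":0},{"tx":0,"ty":0.2,"tz":0,"rx":0,"ry":0,"rz":0},{"tx":0,"ty":0.2,"tz":0,"rx":0,"ry":0,"rz":0},{"tx":0,"ty":0,"tz":0,"rx":0,"ry":0,"rz":0},{"tx":0,"ty":0,"tz":0,"rx":0,"ry":0,"rz":0}]'

```text
t: 7.68
eef_pos: [0.4899, -0.0134, 0.1078]
ee_rot: [-1.218, 1.192, -1.194]
force: [0.2, 0.2, -2.1]
finger_gap: 0.272
```

Call:
drive_tool --commands '[{"tx":0,"ty":0.1,"tz":0,"rx":0,"ry":0,"rz":0},{"tx":0,"ty":0.1,"tz":0,"rx":0,"ry":0,"rz":0},{"tx":0,"ty":0.1,"tz":0,"rx":0,"ry":0,"rz":0},{"tx":0,"ty":0.1,"tz":0,"rx":0,"ry":0,"rz":0},{"tx":0,"ty":0,"tz":0,"rx":0,"ry":0,"rz":0},{"tx":0,"ty":0,"tz":0,"rx":0,"ry":0,"rz":0},{"tx":0,"ty":0,"tz":0,"rx":0,"ry":0,"rz":0}]'

```text
t: 8.27
eef_pos: [0.4892, -0.0133, 0.1028]
ee_rot: [-1.22, 1.193, -1.193]
force: [0.3, 1.2, -2.8]
finger_gap: 0.273
```

Call:
drive_tool --commands '[{"tx":0,"ty":0.05,"tz":0,"rx":0,"ry":0,"rz":0},{"tx":0,"ty":0.05,"tz":0,"rx":0,"ry":0,"rz":0},{"tx":0,"ty":0,"tz":0,"rx":0,"ry":0,"rz":0},{"tx":0,"ty":0,"tz":0,"rx":0,"ry":0,"rz":0},{"tx":0,"ty":0,"tz":0,"rx":0,"ry":0,"rz":0}]'

```text
t: 8.68
eef_pos: [0.4892, -0.0133, 0.1026]
ee_rot: [-1.22, 1.193, -1.193]
force: [-4.2, 1.2, 4.6]
finger_gap: 0.267
```

Call:
drive_tool --commands '[{"tx":0,"ty":0,"tz":0,"rx":0,"ry":0,"rz":0},{"tx":0,"ty":0,"tz":0,"rx":0,"ry":0,"rz":0},{"tx":0,"ty":0,"tz":0,"rx":0,"ry":0,"rz":0},{"tx":0,"ty":0,"tz":0,"rx":0,"ry":0,"rz":0},{"tx":0,"ty":0,"tz":0,"rx":0,"ry":0,"rz":0}]' --fingers 5.5

```text
t: 9.1
eef_pos: [0.4893, -0.0134, 0.1019]
ee_rot: [-1.219, 1.193, -1.193]
force: [-0.2, -0.7, 0.5]
finger_gap: 0.646
```

Call:
drive_tool --commands '[{"tx":0,"ty":-0.5,"tz":0,"rx":0,"ry":0,"rz":0},{"tx":0,"ty":-1.5,"tz":0,"rx":0,"ry":0,"rz":0},{"tx":0,"ty":-3.0,"tz":0,"rx":0,"ry":0,"rz":0},{"tx":0,"ty":-3.5,"tz":0,"rx":0,"ry":0,"rz":0},{"tx":0,"ty":-3.5,"tz":0,"rx":0,"ry":0,"rz":0},{"tx":0,"ty":-3.5,"tz":0,"rx":0,"ry":0,"rz":0},{"tx":0,"ty":0,"tz":0,"rx":0,"ry":0,"rz":0},{"tx":0,"ty":0,"tz":0,"rx":0,"ry":0,"rz":0}]' --fingers 8.5

```text
t: 9.77
eef_pos: [0.491, -0.0136, 0.2603]
ee_rot: [-1.215, 1.187, -1.198]
force: [-0.3, -0.5, -0.6]
finger_gap: 0.996
```

Run:
```python
from h import *
s=st();print(np.round(s["force"],2),s["finger_gap"])
im,K,T=grab("wrist","w4.png")
m=msk("lid","wrist",proj(K,T,[.489,-.0133,.02]))
if m is not None:
    x,f=fit([box(.186,.142,.015,.019),box(.163,.119,.003,.015),box(.046,.024,.035,.059)],[(K,T,m)],(.489,-.0133));print("lid",np.round(x,4),f)
move([.533,.316,.25],.843-np.pi/2)
```

```text
[-0.26 -0.5  -0.56] 0.9960540038572747
lid [ 0.4844 -0.0147  0.0216] 0.028067749740753545
shift cm [-32.82   0.64   5.15] ry -0.821 tcp [ 0.4886 -0.0132  0.2564] tilt [-0.    -1.    -0.001]
```

Call:
drive_tool --commands '[{"tx":-3.65,"ty":0,"tz":0.57,"rx":0,"ry":0,"rz":0},{"tx":-3.65,"ty":0,"tz":0.57,"rx":0,"ry":0,"rz":0},{"tx":-3.65,"ty":0,"tz":0.57,"rx":0,"ry":0,"rz":0},{"tx":-3.65,"ty":0,"tz":0.57,"rx":0,"ry":0,"rz":0},{"tx":-3.65,"ty":0,"tz":0.57,"rx":0,"ry":0,"rz":0},{"tx":-3.65,"ty":0,"tz":0.57,"rx":0,"ry":0,"rz":0},{"tx":-3.65,"ty":0,"tz":0.57,"rx":0,"ry":0,"rz":0},{"tx":-3.65,"ty":0,"tz":0.57,"rx":0,"ry":0,"rz":0},{"tx":-3.65,"ty":0,"tz":0.57,"rx":0,"ry":0,"rz":0}]'

```text
t: 10.62
eef_pos: [0.532, 0.3176, 0.2539]
ee_rot: [-1.225, 1.195, -1.192]
force: [0.4, -0.1, -0.8]
finger_gap: 1.0
```

Call:
drive_tool --commands '[{"tx":0,"ty":0,"tz":0,"rx":0,"ry":-0.103,"rz":0},{"tx":0,"ty":0,"tz":0,"rx":0,"ry":-0.103,"rz":0},{"tx":0,"ty":0,"tz":0,"rx":0,"ry":-0.103,"rz":0},{"tx":0,"ty":0,"tz":0,"rx":0,"ry":-0.103,"rz":0},{"tx":0,"ty":0,"tz":0,"rx":0,"ry":-0.103,"rz":0},{"tx":0,"ty":0,"tz":0,"rx":0,"ry":-0.103,"rz":0},{"tx":0,"ty":0,"tz":0,"rx":0,"ry":-0.103,"rz":0},{"tx":0,"ty":0,"tz":0,"rx":0,"ry":-0.1,"rz":0},{"tx":0,"ty":0,"tz":0,"rx":0,"ry":0,"rz":0},{"tx":0,"ty":0,"tz":0,"rx":0,"ry":0,"rz":0}]'

```text
t: 11.45
eef_pos: [0.5324, 0.3158, 0.2546]
ee_rot: [-1.497, 0.574, -0.569]
force: [-1.1, 0.4, 0.6]
finger_gap: 0.993
```

Run:
```python
from h import *
im,K,T=grab("wrist","w5.png")
m=msk("meter","wrist",proj(K,T,[.53,.318,.034]))
x=(.53,.318,.843)
if m is not None:
    x,f=fit([box(.13,.052,0,.034)],[(K,T,m)],(.53,.318));print("meter",np.round(x,4),f)
for d in nets.pinpoint("meter","wrist"): print(d["score"],np.round(ray(K,T,d["uv"],0),4))
move([x[0],x[1],.074],x[2]-np.pi/2)
```

```text
meter [ 0.5304  0.3175 -2.2948] 0.04825922095829027
0.64 [0.5308 0.3153 0.    ]
shift cm [-0.28 18.19 -0.03] ry 3.136 tcp [0.533  0.316  0.2559] tilt [-0.001 -1.    -0.002]
```

View pics/w5.png

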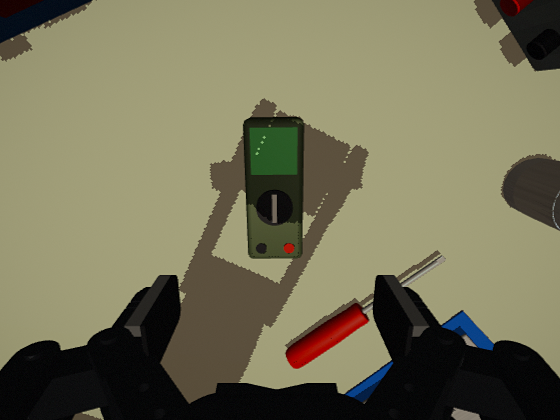

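The wrist view shows the olive meter aligned with the jaws, screen up at (275,150) and dial at (274,207). The fit agrees to within 3 mm and 0.01 rad. Descending and gripping.

Call:
drive_tool --commands '[{"tx":-0.28,"ty":1.5,"tz":0,"rx":0,"ry":-0.005,"rz":0},{"tx":0,"ty":3.0,"tz":0,"rx":0,"ry":0,"rz":0},{"tx":0,"ty":3.3,"tz":0,"rx":0,"ry":0,"rz":0},{"tx":0,"ty":3.3,"tz":0,"rx":0,"ry":0,"rz":0},{"tx":0,"ty":2.8,"tz":0,"rx":0,"ry":0,"rz":0},{"tx":0,"ty":2.0,"tz":0,"rx":0,"ry":0,"rz":0},{"tx":0,"ty":1.2,"tz":0,"rx":0,"ry":0,"rz":0},{"tx":0,"ty":0.6,"tz":0,"rx":0,"ry":0,"rz":0},{"tx":0,"ty":0.1,"tz":0,"rx":0,"ry":0,"rz":0},{"tx":0,"ty":0,"tz":0,"rx":0,"ry":0,"rz":0},{"tx":0,"ty":0,"tz":0,"rx":0,"ry":0,"rz":0}]'

```text
t: 12.52
eef_pos: [0.5326, 0.3186, 0.0807]
ee_rot: [-1.493, 0.563, -0.568]
force: [0.2, -0.1, -0.1]
finger_gap: 0.995
```

Call:
drive_tool --commands '[{"tx":0,"ty":0,"tz":0,"rx":0,"ry":0,"rz":0},{"tx":0,"ty":0,"tz":0,"rx":0,"ry":0,"rz":0},{"tx":0,"ty":0,"tz":0,"rx":0,"ry":0,"rz":0},{"tx":0,"ty":0,"tz":0,"rx":0,"ry":0,"rz":0},{"tx":0,"ty":0,"tz":0,"rx":0,"ry":0,"rz":0},{"tx":0,"ty":0,"tz":0,"rx":0,"ry":0,"rz":0},{"tx":0,"ty":0,"tz":0,"rx":0,"ry":0,"rz":0},{"tx":0,"ty":0,"tz":0,"rx":0,"ry":0,"rz":0}]' --fingers 4.6 --newtons 50

```text
t: 13.18
eef_pos: [0.5321, 0.3185, 0.0803]
ee_rot: [-1.494, 0.564, -0.567]
force: [0.3, 0.7, 6.0]
finger_gap: 0.596
```

Call:
drive_tool --commands '[{"tx":0,"ty":-0.3,"tz":0,"rx":0,"ry":0,"rz":0},{"tx":0,"ty":-0.7,"tz":0,"rx":0,"ry":0,"rz":0},{"tx":0,"ty":-1.5,"tz":0,"rx":0,"ry":0,"rz":0},{"tx":0,"ty":-2.5,"tz":0,"rx":0,"ry":0,"rz":0},{"tx":0,"ty":-3.0,"tz":0,"rx":0,"ry":0,"rz":0},{"tx":0,"ty":-3.0,"tz":0,"rx":0,"ry":0,"rz":0},{"tx":0,"ty":-3.0,"tz":0,"rx":0,"ry":0,"rz":0},{"tx":0,"ty":-2.0,"tz":0,"rx":0,"ry":0,"rz":0},{"tx":0,"ty":-1.0,"tz":0,"rx":0,"ry":0,"rz":0},{"tx":0,"ty":0,"tz":0,"rx":0,"ry":0,"rz":0}]'

```text
t: 14.02
eef_pos: [0.5323, 0.3186, 0.2519]
ee_rot: [-1.492, 0.562, -0.568]
force: [0.2, 0.6, -2.3]
finger_gap: 0.602
```

Run:
```python
from h import *
s=st();print(np.round(s["force"],2),s["finger_gap"])
im,K,T=grab("wrist","w6.png")
move([.529,-.296,.25],-1.55)
```

```text
[ 0.22  0.56 -2.3 ] 0.6016591592177599
shift cm [ 40.45  -0.09 -46.21] ry 0.827 tcp [0.5313 0.3181 0.2494] tilt [ 0.001 -1.     0.001]
```

Call:
drive_tool --commands '[{"tx":0,"ty":0,"tz":0,"rx":0,"ry":0.06,"rz":0},{"tx":0,"ty":0,"tz":0,"rx":0,"ry":0.1,"rz":0},{"tx":0,"ty":0,"tz":0,"rx":0,"ry":0.1,"rz":0},{"tx":0,"ty":0,"tz":0,"rx":0,"ry":0.1,"rz":0},{"tx":0,"ty":0,"tz":0,"rx":0,"ry":0.1,"rz":0},{"tx":0,"ty":0,"tz":0,"rx":0,"ry":0.1,"rz":0},{"tx":0,"ty":0,"tz":0,"rx":0,"ry":0.1,"rz":0},{"tx":0,"ty":0,"tz":0,"rx":0,"ry":0.1,"rz":0},{"tx":0,"ty":0,"tz":0,"rx":0,"ry":0.06,"rz":0},{"tx":1.0,"ty":0,"tz":0,"rx":0,"ry":0,"rz":0},{"tx":2.0,"ty":0,"tz":0,"rx":0,"ry":0,"rz":0},{"tx":3.0,"ty":0,"tz":0,"rx":0,"ry":0,"rz":0}]'

```text
t: 15.07
eef_pos: [0.5315, 0.2582, 0.2463]
ee_rot: [-1.228, 1.188, -1.184]
force: [0.4, -1.7, -2.2]
finger_gap: 0.602
```

Call:
drive_tool --commands '[{"tx":3.5,"ty":0,"tz":0,"rx":0,"ry":0,"rz":0},{"tx":3.8,"ty":0,"tz":0,"rx":0,"ry":0,"rz":0},{"tx":3.8,"ty":0,"tz":0,"rx":0,"ry":0,"rz":0},{"tx":3.8,"ty":0,"tz":0,"rx":0,"ry":0,"rz":0},{"tx":3.8,"ty":0,"tz":0,"rx":0,"ry":0,"rz":0},{"tx":3.8,"ty":0,"tz":0,"rx":0,"ry":0,"rz":0},{"tx":3.8,"ty":0,"tz":0,"rx":0,"ry":0,"rz":0},{"tx":3.8,"ty":0,"tz":0,"rx":0,"ry":0,"rz":0},{"tx":3.8,"ty":0,"tz":0,"rx":0,"ry":0,"rz":0},{"tx":3.8,"ty":0,"tz":0,"rx":0,"ry":0,"rz":0},{"tx":3.8,"ty":0,"tz":0,"rx":0,"ry":0,"rz":0},{"tx":3.5,"ty":0,"tz":0,"rx":0,"ry":0,"rz":0}]'

```text
t: 16.07
eef_pos: [0.5436, -0.194, 0.2467]
ee_rot: [-1.224, 1.191, -1.185]
force: [-0.2, 0.6, -2.3]
finger_gap: 0.598
```

Call:
drive_tool --commands '[{"tx":3.5,"ty":0,"tz":0,"rx":0,"ry":0,"rz":0},{"tx":2.8,"ty":0,"tz":0,"rx":0,"ry":0,"rz":0},{"tx":2.0,"ty":0,"tz":0,"rx":0,"ry":0,"rz":0},{"tx":1.0,"ty":0,"tz":0,"rx":0,"ry":0,"rz":0},{"tx":0,"ty":0,"tz":0,"rx":0,"ry":0,"rz":0},{"tx":0,"ty":0,"tz":0,"rx":0,"ry":0,"rz":0}]'

```text
t: 16.57
eef_pos: [0.5471, -0.2842, 0.2474]
ee_rot: [-1.222, 1.192, -1.186]
force: [0.5, -0.0, -2.7]
finger_gap: 0.598
```

Run:
```python
from h import *
s=st();print(np.round(s["force"],2),s["finger_gap"],np.round(s["joint_pos"],2))
im,K,T=grab("wrist","w7.png")
for c in("scene","side"):
    i,k,t=grab(c,c+"7.png")
    for d in nets.silhouettes("case",c)[:2]:
        m=np.array(d["mask"]);print(c,d["score"],d["extent"])
        if d["score"]>.5:
            x,f=fit([box(.178,.134,0,.06)],[(k,t,m)],(.529,-.296));print(np.round(x,4),f)
# case rim corners predicted over wrist image
p=(.5295,-.2958,.019)
Rz=R.from_euler("z",p[2]).as_matrix()
for L,W in((.178,.134),(.17,.126)):
    q=np.array([proj(K,T,Rz@[a*L/2,b*W/2,.06]+[p[0],p[1],0]) for a,b in((1,1),(1,-1),(-1,-1),(-1,1))])
    cv2.polylines(im,[q.astype(np.int32)],True,(0,0,255) if L>.175 else (0,255,0),1)
cv2.imwrite("pics/w7o.png",im)
move([p[0],p[1],.09],p[2]-np.pi/2)
```

```text
[ 0.5  -0.03 -2.7 ] 0.5980023645615061 [-0.62  0.34  1.49  0.    1.31  0.92]
scene 0.6 [193.3, 198.2, 81.2, 55.7]
[ 0.5242 -0.2962  0.0671] 0.04766474728087011
side 0.64 [311.6, 163.8, 67.9, 50.5]
[ 0.5271 -0.3     0.0749] 0.029844472467423278
shift cm [ 1.21 15.88 -1.9 ] ry 0.011 tcp [ 0.5482 -0.2832  0.2488] tilt [-0. -1. -0.]
```

View pics/w7o.png

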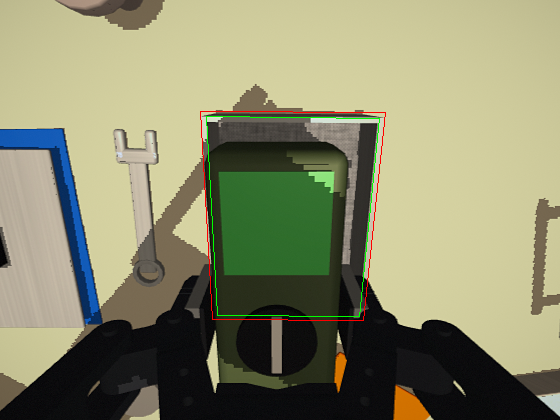

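The open case shows at (200–385, 112–320) and my predicted rim (red) lies on it within about 2 px. The meter is held face up and parallel to the case. Centring, then lowering.

Call:
drive_tool --commands '[{"tx":0.6,"ty":0,"tz":-1.0,"rx":0,"ry":0.006,"rz":0},{"tx":0.6,"ty":0,"tz":-1.0,"rx":0,"ry":0.005,"rz":0},{"tx":0,"ty":2.0,"tz":0,"rx":0,"ry":0,"rz":0},{"tx":0,"ty":2.8,"tz":0,"rx":0,"ry":0,"rz":0},{"tx":0,"ty":2.8,"tz":0,"rx":0,"ry":0,"rz":0},{"tx":0,"ty":2.4,"tz":0,"rx":0,"ry":0,"rz":0},{"tx":0,"ty":2.0,"tz":0,"rx":0,"ry":0,"rz":0},{"tx":0,"ty":1.5,"tz":0,"rx":0,"ry":0,"rz":0},{"tx":0,"ty":0.8,"tz":0,"rx":0,"ry":0,"rz":0},{"tx":0,"ty":0.4,"tz":0,"rx":0,"ry":0,"rz":0},{"tx":0,"ty":0,"tz":0,"rx":0,"ry":0,"rz":0},{"tx":0,"ty":0,"tz":0,"rx":0,"ry":0,"rz":0}]'

```text
t: 17.82
eef_pos: [0.5287, -0.2978, 0.1029]
ee_rot: [-1.217, 1.195, -1.198]
force: [0.9, -0.2, -1.2]
finger_gap: 0.602
```

Call:
drive_tool --commands '[{"tx":0,"ty":0.2,"tz":0,"rx":0,"ry":0,"rz":0},{"tx":0,"ty":0.2,"tz":0,"rx":0,"ry":0,"rz":0},{"tx":0,"ty":0.2,"tz":0,"rx":0,"ry":0,"rz":0},{"tx":0,"ty":0,"tz":0,"rx":0,"ry":0,"rz":0},{"tx":0,"ty":0,"tz":0,"rx":0,"ry":0,"rz":0}]'

```text
t: 18.23
eef_pos: [0.5283, -0.2971, 0.0959]
ee_rot: [-1.217, 1.197, -1.197]
force: [-0.0, 0.3, -2.5]
finger_gap: 0.595
```

Call:
drive_tool --commands '[{"tx":0,"ty":0.2,"tz":0,"rx":0,"ry":0,"rz":0},{"tx":0,"ty":0.2,"tz":0,"rx":0,"ry":0,"rz":0},{"tx":0,"ty":0.1,"tz":0,"rx":0,"ry":0,"rz":0},{"tx":0,"ty":0.1,"tz":0,"rx":0,"ry":0,"rz":0},{"tx":0,"ty":0,"tz":0,"rx":0,"ry":0,"rz":0},{"tx":0,"ty":0,"tz":0,"rx":0,"ry":0,"rz":0}]'

```text
t: 18.73
eef_pos: [0.5282, -0.2971, 0.0897]
ee_rot: [-1.217, 1.197, -1.197]
force: [-0.3, 0.5, -3.0]
finger_gap: 0.597
```

Call:
drive_tool --commands '[{"tx":0,"ty":0.05,"tz":0,"rx":0,"ry":0,"rz":0},{"tx":0,"ty":0.05,"tz":0,"rx":0,"ry":0,"rz":0},{"tx":0,"ty":0,"tz":0,"rx":0,"ry":0,"rz":0},{"tx":0,"ty":0,"tz":0,"rx":0,"ry":0,"rz":0}]'

```text
t: 19.07
eef_pos: [0.5283, -0.2972, 0.0889]
ee_rot: [-1.217, 1.197, -1.197]
force: [0.6, -0.0, -2.6]
finger_gap: 0.596
```

Call:
drive_tool --commands '[{"tx":0,"ty":0.05,"tz":0,"rx":0,"ry":0,"rz":0},{"tx":0,"ty":0.05,"tz":0,"rx":0,"ry":0,"rz":0},{"tx":0,"ty":0,"tz":0,"rx":0,"ry":0,"rz":0},{"tx":0,"ty":0,"tz":0,"rx":0,"ry":0,"rz":0}]'

```text
t: 19.4
eef_pos: [0.5284, -0.2973, 0.0883]
ee_rot: [-1.217, 1.197, -1.197]
force: [-1.4, 1.2, 2.0]
finger_gap: 0.598
```

Contact. Releasing just wide enough, then rising.

Call:
drive_tool --commands '[{"tx":0,"ty":0,"tz":0,"rx":0,"ry":0,"rz":0},{"tx":0,"ty":0,"tz":0,"rx":0,"ry":0,"rz":0},{"tx":0,"ty":0,"tz":0,"rx":0,"ry":0,"rz":0},{"tx":0,"ty":0,"tz":0,"rx":0,"ry":0,"rz":0},{"tx":0,"ty":-0.3,"tz":0,"rx":0,"ry":0,"rz":0},{"tx":0,"ty":-1.0,"tz":0,"rx":0,"ry":0,"rz":0},{"tx":0,"ty":-2.0,"tz":0,"rx":0,"ry":0,"rz":0},{"tx":0,"ty":-3.0,"tz":0,"rx":0,"ry":0,"rz":0},{"tx":0,"ty":-3.5,"tz":0,"rx":0,"ry":0,"rz":0},{"tx":0,"ty":-3.5,"tz":0,"rx":0,"ry":0,"rz":0},{"tx":0,"ty":-3.5,"tz":0,"rx":0,"ry":0,"rz":0},{"tx":0,"ty":-3.0,"tz":0,"rx":0,"ry":0,"rz":0}]' --fingers 6.4

```text
t: 20.4
eef_pos: [0.5286, -0.2974, 0.2899]
ee_rot: [-1.217, 1.194, -1.2]
force: [0.9, -1.5, 0.6]
finger_gap: 0.747
```

Call:
drive_tool --commands '[{"tx":0,"ty":0,"tz":0,"rx":0,"ry":0,"rz":0},{"tx":0,"ty":0,"tz":0,"rx":0,"ry":0,"rz":0},{"tx":0,"ty":0,"tz":0,"rx":0,"ry":0,"rz":0}]'

```text
t: 20.65
eef_pos: [0.528, -0.2969, 0.286]
ee_rot: [-1.217, 1.197, -1.197]
force: [0.2, -0.2, 0.4]
finger_gap: 0.754
```

Run:
```python
from h import *
s=st();print(np.round(s["force"],2),s["finger_gap"])
im,K,T=grab("wrist","w8.png")
for d in nets.silhouettes("meter","wrist")[:1]:
    x,f=fit([box(.13,.052,.008,.042)],[(K,T,np.array(d["mask"]))],(.528,-.297));print("meter",np.round(x,4),f)
move([.489,-.0133,.25],-1.532)
p=(.5295,-.2958,.019)
def ov(p,col):
    Rz=R.from_euler("z",p[2]).as_matrix()
    q=np.array([proj(K,T,Rz@[a*.178/2,b*.134/2,.06]+[p[0],p[1],0]) for a,b in((1,1),(1,-1),(-1,-1),(-1,1))]);print(np.round(q,1).tolist())
ov(p,0)
cv2.imwrite("pics/w8c.png",cv2.resize(im[60:340,130:430],None,fx=2,fy=2,interpolation=1))
```

```text
[ 0.23 -0.21  0.44] 0.7535696244570772
shift cm [-28.37   3.47  -3.36] ry -0.022 tcp [ 0.5274 -0.2965  0.284 ] tilt [-0.002 -1.    -0.003]
[[192.3, 86.5], [356.2, 86.0], [343.3, 279.4], [206.8, 279.7]]
```

View pics/w8c.png

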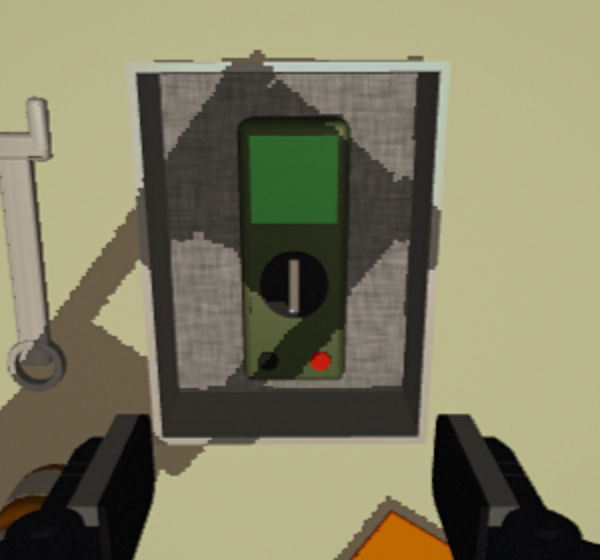

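The meter lies flat, face up and centred in the case, clear of all walls; the rim corners agree with my case estimate within about 3 mm. Back to the lid now. I'll regrip it at the pose where I released it, so it can return to the TCP pose it had when seated: (0.530, −0.296), heading −1.549.

Call:
drive_tool --commands '[{"tx":-2.2,"ty":0,"tz":-0.3,"rx":0,"ry":0,"rz":0},{"tx":-3.2,"ty":0,"tz":-0.4,"rx":0,"ry":-0.005,"rz":0},{"tx":-3.5,"ty":0,"tz":-0.4,"rx":0,"ry":0,"rz":0},{"tx":-3.5,"ty":0,"tz":-0.4,"rx":0,"ry":0,"rz":0},{"tx":-3.5,"ty":0,"tz":-0.4,"rx":0,"ry":0,"rz":0},{"tx":-3.5,"ty":0,"tz":-0.4,"rx":0,"ry":0,"rz":0},{"tx":-3.5,"ty":0,"tz":-0.4,"rx":0,"ry":0,"rz":0},{"tx":-3.2,"ty":0,"tz":-0.4,"rx":0,"ry":0,"rz":0},{"tx":-2.2,"ty":0,"tz":-0.3,"rx":0,"ry":0,"rz":0},{"tx":0,"ty":0,"tz":0,"rx":0,"ry":0,"rz":0},{"tx":0,"ty":0,"tz":0,"rx":0,"ry":0,"rz":0}]'

```text
t: 21.67
eef_pos: [0.4875, -0.0139, 0.2843]
ee_rot: [-1.223, 1.193, -1.19]
force: [-0.1, -0.4, 0.2]
finger_gap: 0.749
```

Run:
```python
from h import *
for i in range(3):
    im,K,T=grab("wrist");move([.4892,-.0133,.103],-1.549)
m=msk("lid","wrist",proj(K,T,[.489,-.0133,.02]))
if m is not None:
    x,f=fit([box(.186,.142,.015,.019),box(.163,.119,.003,.015),box(.046,.024,.035,.059)],[(K,T,m)],(.489,-.0133));print("lid",np.round(x,4),f)
```

```text
shift cm [-0.15 18.16  0.18] ry 0.001 tcp [ 0.4879 -0.0149  0.2846] tilt [ 0.    -1.    -0.002]
shift cm [-0.22 18.19  0.14] ry -0.0 tcp [ 0.4882 -0.0155  0.2849] tilt [ 0.    -1.    -0.002]
shift cm [-0.26 18.21  0.11] ry -0.001 tcp [ 0.4884 -0.0159  0.2851] tilt [ 0.    -1.    -0.001]
lid [ 0.4843 -0.0141  0.0218] 0.029506269592476486
```

Call:
drive_tool --commands '[{"tx":-0.15,"ty":2.0,"tz":0.12,"rx":0,"ry":0,"rz":0},{"tx":0,"ty":3.0,"tz":0,"rx":0,"ry":0,"rz":0},{"tx":0,"ty":3.2,"tz":0,"rx":0,"ry":0,"rz":0},{"tx":0,"ty":3.2,"tz":0,"rx":0,"ry":0,"rz":0},{"tx":0,"ty":2.6,"tz":0,"rx":0,"ry":0,"rz":0},{"tx":0,"ty":1.8,"tz":0,"rx":0,"ry":0,"rz":0},{"tx":0,"ty":1.2,"tz":0,"rx":0,"ry":0,"rz":0},{"tx":0,"ty":0.6,"tz":0,"rx":0,"ry":0,"rz":0},{"tx":0,"ty":0.3,"tz":0,"rx":0,"ry":0,"rz":0},{"tx":0,"ty":0,"tz":0,"rx":0,"ry":0,"rz":0},{"tx":0,"ty":0,"tz":0,"rx":0,"ry":0,"rz":0},{"tx":0,"ty":0,"tz":0,"rx":0,"ry":0,"rz":0}]'

```text
t: 22.87
eef_pos: [0.4906, -0.0138, 0.108]
ee_rot: [-1.218, 1.191, -1.195]
force: [0.7, 1.2, -0.3]
finger_gap: 0.747
```

Call:
drive_tool --commands '[{"tx":0,"ty":0.2,"tz":-0.1,"rx":0,"ry":0,"rz":0},{"tx":0,"ty":0.2,"tz":0,"rx":0,"ry":0,"rz":0},{"tx":0,"ty":0,"tz":0,"rx":0,"ry":0,"rz":0},{"tx":0,"ty":0,"tz":0,"rx":0,"ry":0,"rz":0}]'

```text
t: 23.2
eef_pos: [0.4885, -0.0134, 0.1029]
ee_rot: [-1.22, 1.193, -1.193]
force: [0.4, -0.9, 0.2]
finger_gap: 0.747
```

Call:
drive_tool --commands '[{"tx":0,"ty":0,"tz":0,"rx":0,"ry":0,"rz":0},{"tx":0,"ty":0,"tz":0,"rx":0,"ry":0,"rz":0},{"tx":0,"ty":0,"tz":0,"rx":0,"ry":0,"rz":0},{"tx":0,"ty":0,"tz":0,"rx":0,"ry":0,"rz":0},{"tx":0,"ty":0,"tz":0,"rx":0,"ry":0,"rz":0},{"tx":0,"ty":0,"tz":0,"rx":0,"ry":0,"rz":0},{"tx":0,"ty":0,"tz":0,"rx":0,"ry":0,"rz":0},{"tx":0,"ty":0,"tz":0,"rx":0,"ry":0,"rz":0}]' --fingers 1.8 --newtons 60

```text
t: 23.87
eef_pos: [0.4889, -0.0134, 0.1031]
ee_rot: [-1.219, 1.193, -1.193]
force: [0.6, 1.4, 2.7]
finger_gap: 0.271
```

Call:
drive_tool --commands '[{"tx":0,"ty":-0.3,"tz":0,"rx":0,"ry":0,"rz":0},{"tx":0,"ty":-0.7,"tz":0,"rx":0,"ry":0,"rz":0},{"tx":0,"ty":-1.5,"tz":0,"rx":0,"ry":0,"rz":0},{"tx":0,"ty":-2.5,"tz":0,"rx":0,"ry":0,"rz":0},{"tx":0,"ty":-2.8,"tz":0,"rx":0,"ry":0,"rz":0},{"tx":0,"ty":-2.8,"tz":0,"rx":0,"ry":0,"rz":0},{"tx":0,"ty":-2.4,"tz":0,"rx":0,"ry":0,"rz":0},{"tx":0,"ty":-1.2,"tz":0,"rx":0,"ry":0,"rz":0},{"tx":0,"ty":0,"tz":0,"rx":0,"ry":0,"rz":0},{"tx":0,"ty":0,"tz":0,"rx":0,"ry":0,"rz":0}]'

```text
t: 24.7
eef_pos: [0.4885, -0.0134, 0.2452]
ee_rot: [-1.219, 1.192, -1.194]
force: [0.2, -0.1, -2.2]
finger_gap: 0.272
```

Run:
```python
from h import *
s=st();print(np.round(s["force"],2),np.round(s["torque"],3),s["finger_gap"])
move([.5303,-.2962,.25],-1.549)
```

```text
[ 0.22 -0.09 -2.24] [-0.008  0.033 -0.023] 0.27165464112314286
shift cm [28.36 -0.47  3.56] ry 0.0 tcp [ 0.4885 -0.0134  0.2452] tilt [ 0.    -1.     0.001]
```

Call:
drive_tool --commands '[{"tx":1.5,"ty":0,"tz":0.2,"rx":0,"ry":0,"rz":0},{"tx":2.5,"ty":0,"tz":0.3,"rx":0,"ry":0,"rz":0},{"tx":3.0,"ty":0,"tz":0.4,"rx":0,"ry":0,"rz":0},{"tx":3.2,"ty":0,"tz":0.4,"rx":0,"ry":0,"rz":0},{"tx":3.2,"ty":0,"tz":0.4,"rx":0,"ry":0,"rz":0},{"tx":3.2,"ty":0,"tz":0.4,"rx":0,"ry":0,"rz":0},{"tx":3.2,"ty":0,"tz":0.4,"rx":0,"ry":0,"rz":0},{"tx":3.2,"ty":0,"tz":0.4,"rx":0,"ry":0,"rz":0},{"tx":2.8,"ty":0,"tz":0.3,"rx":0,"ry":0,"rz":0},{"tx":1.6,"ty":0,"tz":0.2,"rx":0,"ry":0,"rz":0},{"tx":0.9,"ty":0,"tz":0.1,"rx":0,"ry":0,"rz":0},{"tx":0,"ty":0,"tz":0,"rx":0,"ry":0,"rz":0}]'

```text
t: 25.7
eef_pos: [0.5292, -0.2965, 0.2432]
ee_rot: [-1.219, 1.197, -1.192]
force: [1.0, 0.4, -2.0]
finger_gap: 0.269
```

Call:
drive_tool --commands '[{"tx":0,"ty":1.0,"tz":0,"rx":0,"ry":0,"rz":0},{"tx":0,"ty":1.5,"tz":0,"rx":0,"ry":0,"rz":0},{"tx":0,"ty":1.5,"tz":0,"rx":0,"ry":0,"rz":0},{"tx":0,"ty":1.2,"tz":0,"rx":0,"ry":0,"rz":0},{"tx":0,"ty":0.8,"tz":0,"rx":0,"ry":0,"rz":0},{"tx":0,"ty":0.4,"tz":0,"rx":0,"ry":0,"rz":0},{"tx":0,"ty":0,"tz":0,"rx":0,"ry":0,"rz":0},{"tx":0,"ty":0,"tz":0,"rx":0,"ry":0,"rz":0},{"tx":0,"ty":0,"tz":0,"rx":0,"ry":0,"rz":0},{"tx":0,"ty":0,"tz":0,"rx":0,"ry":0,"rz":0}]'

```text
t: 26.53
eef_pos: [0.5303, -0.2961, 0.1821]
ee_rot: [-1.219, 1.191, -1.195]
force: [0.9, 0.2, -1.4]
finger_gap: 0.272
```

Run:
```python
from h import *
s=st();print(np.round(s["force"],2),np.round(s["torque"],3),s["finger_gap"])
a=grab("scene")[0][140:240,130:260];b=grab("side")[0][120:205,255:365]
cv2.imwrite("pics/c9.png",np.hstack([cv2.resize(a,(400,308),interpolation=2),cv2.resize(b,(399,308),interpolation=2)]))
move([.5303,-.2962,.1477],-1.549)
```

```text
[ 0.92  0.16 -1.37] [ 0.017  0.045 -0.006] 0.2722064132363828
shift cm [0.02 3.41 0.01] ry -0.0 tcp [ 0.5301 -0.296   0.1818] tilt [ 0.001 -1.     0.001]
```

View pics/c9.png

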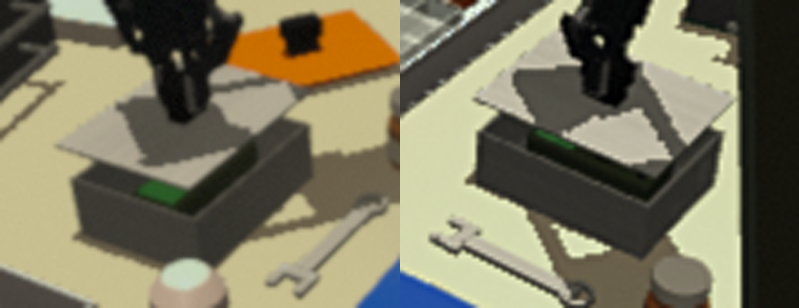

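Both views show the lid level and square above the case, and the commanded pose matches the original seat within 0.3 mm. Lowering gently.

Call:
drive_tool --commands '[{"tx":0,"ty":0.5,"tz":0,"rx":0,"ry":0,"rz":0},{"tx":0,"ty":0.5,"tz":0,"rx":0,"ry":0,"rz":0},{"tx":0,"ty":0.4,"tz":0,"rx":0,"ry":0,"rz":0},{"tx":0,"ty":0.3,"tz":0,"rx":0,"ry":0,"rz":0},{"tx":0,"ty":0.3,"tz":0,"rx":0,"ry":0,"rz":0},{"tx":0,"ty":0.2,"tz":0,"rx":0,"ry":0,"rz":0},{"tx":0,"ty":0.2,"tz":0,"rx":0,"ry":0,"rz":0},{"tx":0,"ty":0.2,"tz":0,"rx":0,"ry":0,"rz":0},{"tx":0,"ty":0,"tz":0,"rx":0,"ry":0,"rz":0},{"tx":0,"ty":0,"tz":0,"rx":0,"ry":0,"rz":0},{"tx":0,"ty":0,"tz":0,"rx":0,"ry":0,"rz":0}]'

```text
t: 27.55
eef_pos: [0.5299, -0.2957, 0.1551]
ee_rot: [-1.219, 1.193, -1.193]
force: [0.5, 0.6, -3.1]
finger_gap: 0.269
```

Entering freely with no contact force. 7 mm to go.

Call:
drive_tool --commands '[{"tx":0.02,"ty":0.2,"tz":0,"rx":0,"ry":0,"rz":0},{"tx":0,"ty":0.2,"tz":0,"rx":0,"ry":0,"rz":0},{"tx":0,"ty":0.1,"tz":0,"rx":0,"ry":0,"rz":0},{"tx":0,"ty":0.1,"tz":0,"rx":0,"ry":0,"rz":0},{"tx":0,"ty":0,"tz":0,"rx":0,"ry":0,"rz":0},{"tx":0,"ty":0,"tz":0,"rx":0,"ry":0,"rz":0},{"tx":0,"ty":0,"tz":0,"rx":0,"ry":0,"rz":0}]'

```text
t: 28.13
eef_pos: [0.5298, -0.2959, 0.1489]
ee_rot: [-1.219, 1.193, -1.193]
force: [-0.1, -0.2, -3.1]
finger_gap: 0.267
```

Call:
drive_tool --commands '[{"tx":0,"ty":0.05,"tz":0,"rx":0,"ry":0,"rz":0},{"tx":0,"ty":0.05,"tz":0,"rx":0,"ry":0,"rz":0},{"tx":0,"ty":0,"tz":0,"rx":0,"ry":0,"rz":0},{"tx":0,"ty":0,"tz":0,"rx":0,"ry":0,"rz":0}]'

```text
t: 28.47
eef_pos: [0.5299, -0.2959, 0.1481]
ee_rot: [-1.219, 1.193, -1.193]
force: [-0.2, 0.1, -0.3]
finger_gap: 0.27
```

Call:
drive_tool --commands '[{"tx":0,"ty":0.05,"tz":0,"rx":0,"ry":0,"rz":0},{"tx":0,"ty":0.05,"tz":0,"rx":0,"ry":0,"rz":0},{"tx":0,"ty":0,"tz":0,"rx":0,"ry":0,"rz":0},{"tx":0,"ty":0,"tz":0,"rx":0,"ry":0,"rz":0}]'

```text
t: 28.8
eef_pos: [0.5299, -0.2959, 0.1482]
ee_rot: [-1.219, 1.193, -1.193]
force: [-2.4, 1.7, 5.3]
finger_gap: 0.27
```

Seated: the TCP stopped at the original height and the force rose. Releasing and retreating.

Call:
drive_tool --commands '[{"tx":0,"ty":0,"tz":0,"rx":0,"ry":0,"rz":0},{"tx":0,"ty":0,"tz":0,"rx":0,"ry":0,"rz":0},{"tx":0,"ty":0,"tz":0,"rx":0,"ry":0,"rz":0},{"tx":0,"ty":0,"tz":0,"rx":0,"ry":0,"rz":0},{"tx":0,"ty":0,"tz":0,"rx":0,"ry":0,"rz":0},{"tx":0,"ty":-0.4,"tz":0,"rx":0,"ry":0,"rz":0},{"tx":0,"ty":-1.5,"tz":0,"rx":0,"ry":0,"rz":0},{"tx":0,"ty":-3.0,"tz":0,"rx":0,"ry":0,"rz":0},{"tx":0,"ty":-3.5,"tz":0,"rx":0,"ry":0,"rz":0},{"tx":0,"ty":-3.5,"tz":0,"rx":0,"ry":0,"rz":0},{"tx":0,"ty":-3.5,"tz":0,"rx":0,"ry":0,"rz":0},{"tx":0,"ty":0,"tz":0,"rx":0,"ry":0,"rz":0}]' --fingers 6

```text
t: 29.8
eef_pos: [0.533, -0.2981, 0.311]
ee_rot: [-1.217, 1.178, -1.207]
force: [1.6, -0.8, 1.4]
finger_gap: 0.707
```

Run:
```python
from h import *
out=[]
for c,(r,q) in(("scene",((140,240),(130,260))),("side",((120,205),(255,365)))):
    im,K,T=grab(c,c+"10.png"); out.append(cv2.resize(im[r[0]:r[1],q[0]:q[1]],(400,308),interpolation=2))
    m=msk("lid",c,proj(K,T,[.529,-.296,.08]))
    if m is not None:
        x,f=fit([box(.186,.142,.06,.064),box(.046,.024,.08,.104),box(.016,.016,.064,.08)],[(K,T,m)],(.529,-.296));print(c,np.round(x,4),f)
    a=cv2.imread(f"pics/{c}0.png").astype(int)
    for n,p in(("spanner",(.516,-.148)),("screwdriver",(.513,.156)),("jar",(.367,-.158)),("glue",(.724,.148)),("bulb",(.712,-.162)),("cup",(.772,-.003))):
        u,v=proj(K,T,[*p,.02]).astype(int);d=np.abs(a-im)[v-15:v+15,u-15:u+15].max(2);print(n,(d>40).sum(),end="; ")
    print()
cv2.imwrite("pics/c10.png",np.hstack(out));print(np.round(st()["force"],1))
```

```text
scene [ 0.5248 -0.2962  0.0318] 0.06941001487357457
spanner 292; screwdriver 0; jar 321; glue 0; bulb 0; cup 0; 
side [ 0.5312 -0.2996  0.0202] 0.04246153846153844
spanner 97; screwdriver 0; jar 491; glue 0; bulb 0; cup 0; 
[-0.5  1.4 -0.8]
```

View pics/c10.png

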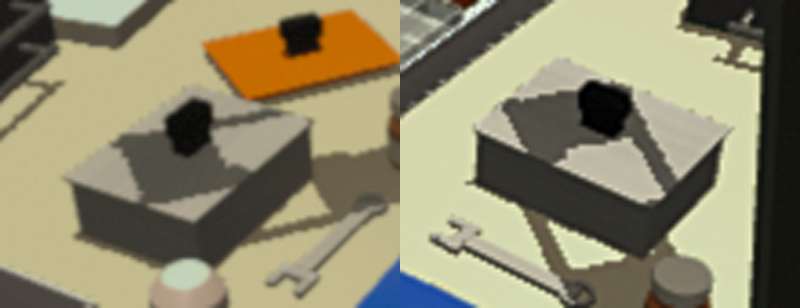

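The lid sits flush on the case in both views. The spanner and jar differences come from the arm's shadow; both are still in place.

```bash
python3 -c "
from bench import arm;print(arm.sign_off())"
```

```text
the job is handed in; nothing more can be done
None
```

The meter is in the case with the lid back on, and I handed the job in at about 30 s of the 70 s allowed. I moved the steel lid knob up onto the blue mat and laid the meter flat and face up on the case floor. Then I regripped the lid and put it back.

**Last checks**
- **Lid:** the gripper stopped within 0.5 mm of its starting height and position, with only a light contact force of about 5 N. The lid looks flush in both the scene and side views. The two mask fits of the lid differ by about 6 mm in x, which is within what those fits can resolve.
- **Meter:** after release, the wrist camera showed it flat, face up and clear of all the walls. The network did not detect it inside the case, so I judged this by eye.
- **Other things on the bench:** the pixel comparison showed no change at the screwdriver, glue, bulb and cup. It did flag the spanner and jar; I put that down to the arm's shadow, since both still stand where they were in the pictures. I left the orange lid alone.

My first two move calls were refused as invalid, and nothing moved.

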